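# Lock the bar bender's pivot with its second nut

## Robot

A 6-joint arm with a two-finger parallel gripper is mounted at the origin on the work surface. World frame = base frame: x ahead of the robot, y to its left, z up, the work surface at z = 0. Lengths are in m, angles in degrees, forces in N, time in s.
With the tool pointing down it reaches from about 0.325 to 0.85 m from the base axis. Payload 15.5 kg.
Tool frame: the origin (TCP) lies at the very end of the fingers, on their centre line; the grasp point (between the pads) lies arm.grip_depth behind it (arm.grip_depth is the distance from the TCP to the grasp point, in m); z points along the fingers, y is the direction in which the jaws open and shut (so a half turn about z gives the same grasp; the last joint's range is limited). The gripper opens to 91 mm and grips with 3 to 60 N. Pads are 32 mm wide; open, the fingers measure 118 mm over their backs; the gripper's body (76 mm by 178 mm) begins 60 mm behind the grasp point.
Start: joints at [71.362, 28.281, 77.091, -0, 74.628, -5.472], TCP at [0.142, 0.609, 0.214] pointing down, gripper open.
Joint ranges: [-166.48, 166.48], [-47.26, 123.95], [12.59, 153.08], [-70.14, 250.14], [6.76, 159.57], [-176.63, 176.63]. Speed limits (degrees/s): [108.29, 108.29, 147.25, 172.46, 172.46, 172.46].

## Interface

Orientations are given as a 3x3 rotation matrix whose columns are the frame's x, y, z axes.
In Python, from rig import arm gives the robot as it stands. Calls block until the motion is done:
- arm.move_to(position, orientation): joint-space move of the TCP to a pose.
- arm.move_l(position, orientation=None, feed=0.15): straight line of the TCP; orientation=None keeps the orientation; feed is the mean speed in m/s.
- arm.move_joints(angles): joint-space move.
- arm.grip(opening): finger opening in m; the grip force is fixed at half the most; returns when the fingers have stopped.
- arm.sleep(seconds).
- arm.solve_ik(position, orientation): joint angles nearest the present ones, or None.
- arm.snapshot(name): name is "scene" or "top" or "wrist"; returns the picture (400x640x3 uint8, red, green, blue); there is no depth.
- arm.get_calibration(name): a dict with "intrinsics" (3x3 intrinsics, pixels), "cam_to_world" (4x4, takes a point from camera to world coordinates). Camera axes: x right, y down, z forward; pixel columns grow to the right and rows downward; lengths in m; the calibration is good to about 2 mm. A picture is of the moment at which its call begins: read the wrist's pose just before it. get_calibration takes no time and is no camera call; for the wrist camera it gives the pose at the moment of the call.
A pose or a line that the arm cannot do raises arm.Unreachable and nothing moves.
- arm.sign_off(): hands the job in, once; it reports no verdict.
Readings, each from a call of its own:
- arm.current_t(): time.
- arm.current_joint_positions(): joint angles.
- arm.current_dq(): joint speeds.
- arm.current_tau(): joint torques, N m.
- arm.current_ee_pos(): TCP position.
- arm.current_tool_rot(): TCP orientation.
- arm.current_force(): force on the tool from outside, world axes, zero at the start.
- arm.current_torque(): the same for the moment, N m.
- arm.current_width(): finger opening in m.
Only numpy, scipy, OpenCV 4.12 (cv2) and the standard library are available. Lean on these libraries where they do the work, as an engineer would, in place of code of your own. Each camera call takes 0.05 s, during which the arm holds its last target. There are 200 camera calls.

## Task

The pivot of the green bench bar bender has been set so that its orange arm swings freely: the lower, first nut is where it should be, but the brass-coloured second nut above it still stands clear. Run the second nut down the pin (right-hand thread, clockwise seen from above) until it meets the first, then nip it up against it to about 0.8 N m (0.7 to 0.95), without turning the first nut. Then let go, and leave the wrench, the can and the flat bar where they lie.

Things in the scene. Friction and masses are not known exactly. Their poses are not given: they have to be found in the camera images.
- bender: Bench bar bender, fixed: green base plate 280 x 150 x 16 mm with a dark steel die (100 mm across) on its centre pin, a stop block and a stop pin, all under 66 mm high. Origin on the pin's axis at table height, z up; the plate reaches from -170 to +110 mm along its x. The pin is 36 mm across, threaded, its flat top 156 mm above the table, the highest point of the scene's middle.
- lever_arm: The bender's orange arm, fixed for now: plate 190 x 75 x 14 mm on top of the die, its top 79 mm above the table, with a round handle to 335 mm from the pin along its own +x. Origin on the pin's axis at table height. A steel washer (66 mm across, 5 mm) lies on it round the pin, its top at 84 mm.
- first_nut: First nut: thin steel hexagon, 55 mm across flats (63.5 over corners), 18 mm high, yellow paint stripe on one flat; origin on the pin's axis at its underside, which is set 0.5 to 2 mm clear of the washer, 84.5 to 86 mm above the table; z up, x axis square to a flat (flats every 60 degrees). It must not turn (5 degrees is too much); about 2.5 N m would turn it.
- first_nut_turn (a joint): Angle (rad) by which the first nut has been turned from its setting, clockwise seen from above positive; 0 at the start.
- second_nut: Second nut, the one to turn: brass-coloured hexagon, 55 mm across flats (63.5 over corners), 29 mm high; origin on the pin's axis at its underside, z up, x axis square to a flat (flats every 60 degrees). Thread pitch 4 mm, down when turned clockwise from above. At the start its underside is 2.4 to 4.8 mm above the first nut's top: 0.6 to 1.2 turns.
- second_nut_top (a point): Centre of the second nut's top face, 29 mm above its origin. The nut turns with a drag of 0.15 N m; from the moment it meets the first nut the torque climbs by about 1.6 N m per rad, each 0.1 N m adding 8 to 10 N of clamping force. Read it just after turning on by 0.1 rad or so, not after long fast strokes; far above 1 N m the seat sticks and readings drop. Let go, the nut stays tight.
- wrench: Loose steel combination wrench, 240 mm long, lying on the table to the left of the bender; origin at the centre of its underside. Leave it.
- oil_can: Loose red can, 56 mm across and 130 mm high, standing to the right of the bender; origin at the centre of its underside. Leave it.
- flat_bar: Loose steel flat bar, 200 x 25 x 6 mm, lying on the table to the right of the bender; origin at the centre of its underside. Leave it.

How it is judged:
By the outcome, as a careful person would: the job done as asked, in the order asked, and still so for the second after the job is handed in, with the robot touching nothing.
It also fails if it takes over 72 s, if anything falls off the work surface, if the arm or the gripper's body presses on something with over 40 N, if the wrist force passes 120 N, or if a joint passes its speed limit or range.

## Working session

There is one attempt and no reset: what is moved stays moved. The work goes in short steps, each a Python script; the robot and the scene stay as the last script left them, time stands still between calls to the robot, and variables do not carry over. Pictures are saved under pics/ and viewed, about 8 in all and at most 12, crops included, and the job is handed in when it is done.

```bash
ls; mkdir -p pics
python3 - <<'E'
from rig import arm
import cv2,numpy as np
np.set_printoptions(precision=4,suppress=True)
print(arm.grip_depth,arm.current_t(),arm.current_tool_rot(),arm.current_width())
for n in("scene","top","wrist"):
    c=arm.get_calibration(n);print(n,c["intrinsics"],c["cam_to_world"])
    im=arm.snapshot(n);cv2.imwrite(f"pics/{n}0.png",im[:,:,::-1])
print(arm.current_t())
a=cv2.imread("pics/scene0.png");b=cv2.imread("pics/top0.png")
cv2.imwrite("pics/st0.png",cv2.resize(np.vstack([a,b]),(480,600),interpolation=cv2.INTER_AREA))
E
```

```text
pics
0.0188 0.0 [[-0.9737  0.2278 -0.0004]
 [ 0.2278  0.9737 -0.0011]
 [ 0.0001 -0.0012 -1.    ]] 0.09099811978185848
scene [[361.7659   0.     318.2427]
 [  0.     361.7659 202.092 ]
 [  0.       0.       1.    ]] [[ 0.607   0.4889 -0.6265  1.1171]
 [ 0.7946 -0.3614  0.4878 -0.4705]
 [ 0.0121 -0.7939 -0.6079  0.6975]
 [ 0.      0.      0.      1.    ]]
top [[422.821    0.     320.6023]
 [  0.     422.821  211.3378]
 [  0.       0.       1.    ]] [[-0.0156 -0.998   0.0615  0.4368]
 [-0.9998  0.0165  0.0139 -0.0066]
 [-0.0149 -0.0613 -0.998   1.3831]
 [ 0.      0.      0.      1.    ]]
wrist [[344.428    0.     318.4765]
 [  0.     344.428  207.4752]
 [  0.       0.       1.    ]] [[ 0.2272  0.9311  0.2855  0.0626]
 [ 0.9738 -0.2165 -0.069   0.6275]
 [-0.0024  0.2937 -0.9559  0.3851]
 [ 0.      0.      0.      1.    ]]
0.15
```

View pics/top0.png

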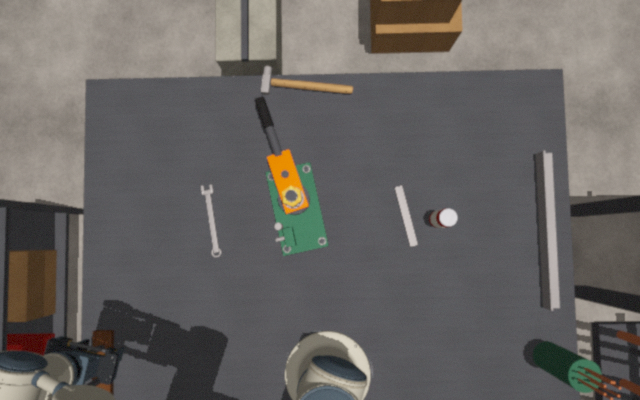

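View pics/scene0.png

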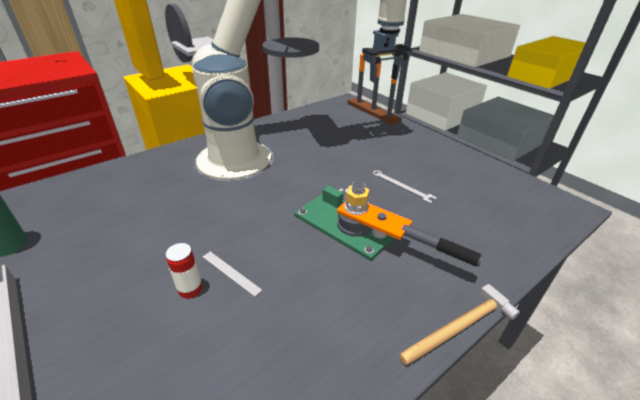

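Top view: the brass nut and pin are at about (291,196), the orange arm runs up and left, the wrench is at (211,220), the bar at (405,215) and the can at (445,217). The scene view shows the brass nut at (357,197). Next I'll take two wrist views half a turn apart, from above the pin.

```bash
cat > h.py <<'E'
from rig import arm
import numpy as np,cv2
np.set_printoptions(precision=4,suppress=True)
def R(yaw):  # tool straight down, jaw axis y at angle yaw (deg)
    c,s=np.cos(np.radians(yaw)),np.sin(np.radians(yaw))
    return np.array([[s,c,0],[-c,s,0],[0,0,-1.]])
def ray(cal,uv,z):
    K,T=cal["intrinsics"],cal["cam_to_world"]
    d=T[:3,:3]@np.linalg.inv(K)@np.array([uv[0],uv[1],1.]);o=T[:3,3]
    return (o+d*(z-o[2])/d[2])[:2]
def proj(cal,p):
    K,T=cal["intrinsics"],cal["cam_to_world"]
    q=K@(T[:3,:3].T@(np.array(p)-T[:3,3]));return q[:2]/q[2]
E
python3 - <<'E'
from h import *
p=ray(arm.get_calibration("top"),(291,196),.155);print(p)
R0=arm.current_tool_rot();print("yaw now",np.degrees(np.arctan2(R0[1,1],R0[0,1])))
pos=[p[0],p[1],.225]
for y in range(-180,180,45):
    j=arm.solve_ik(pos,R(y));print(y,j)
best=None
for k,y in enumerate((90,-90)):
    arm.move_to(pos,R(y))
    c=arm.get_calibration("wrist");im=arm.snapshot("wrist")
    np.savez(f"w{k}.npz",im=im,K=c["intrinsics"],T=c["cam_to_world"])
    cv2.imwrite(f"pics/w{k}.png",im[:,:,::-1]);print(y,arm.current_joint_positions(),arm.current_t(),proj(c,[*p,.156]))
    print(arm.current_force(),arm.current_torque())
E
```

```text
[0.5588 0.0962]
yaw now 76.8312844737223Traceback (most recent call last):
  File "<stdin>", line 6, in <module>
  File "scipy/spatial/transform/_rotation.pyx", line 1143, in scipy.spatial.transform._rotation.Rotation.from_matrix
ValueError: Non-positive determinant (left-handed or null coordinate frame) in rotation matrix 0: [[-0. -1.  0.]
 [ 1. -0.  0.]
 [ 0.  0. -1.]].
```

```bash
sed -i 's/\[\[s,c,0\],\[-c,s,0\]/[[-s,c,0],[c,s,0]/' h.py
python3 - <<'E'
from h import *
p=ray(arm.get_calibration("top"),(291,196),.155)
pos=[p[0],p[1],.225]
for y in range(-180,180,45):
    j=arm.solve_ik(pos,R(y));print(y,j)
for k,y in enumerate((90,-90)):
    arm.move_to(pos,R(y))
    c=arm.get_calibration("wrist");im=arm.snapshot("wrist")
    np.savez(f"w{k}.npz",im=im,K=c["intrinsics"],T=c["cam_to_world"])
    cv2.imwrite(f"pics/w{k}.png",im[:,:,::-1]);print(y,arm.current_joint_positions(),arm.current_t(),proj(c,[*p,.156]))
    print(arm.current_force(),arm.current_torque())
E
```

```text
-180 [   3.7384   22.9793   84.5805   -0.       72.4403 -176.2616]
-135 [  3.7384  22.9793  84.5805  -0.      72.4403 138.7384]
-90 [ 3.7384 22.9793 84.5805 -0.     72.4403 93.7384]
-45 [ 3.7384 22.9793 84.5805 -0.     72.4403 48.7384]
0 [ 3.7384 22.9793 84.5805 -0.     72.4403  3.7384]
45 [  3.7384  22.9793  84.5805  -0.      72.4403 -41.2616]
90 [  3.7384  22.9793  84.5805  -0.      72.4403 -86.2616]
135 [   3.7384   22.9793   84.5805   -0.       72.4403 -131.2616]
90 [  3.806   22.9817  84.5786   0.0066  72.4391 -86.244 ] 2.55 [317.8253 217.9895]
[-0.8683  0.4909 -0.1956] [ 0.0458 -0.0292 -0.0011]
-90 [ 3.739  22.9794 84.5819 -0.0006 72.4418 93.7153] 5.3583 [318.0444 221.9527]
[0.3707 0.4937 0.5834] [-0.0042  0.164   0.0192]
```

View pics/w0.png

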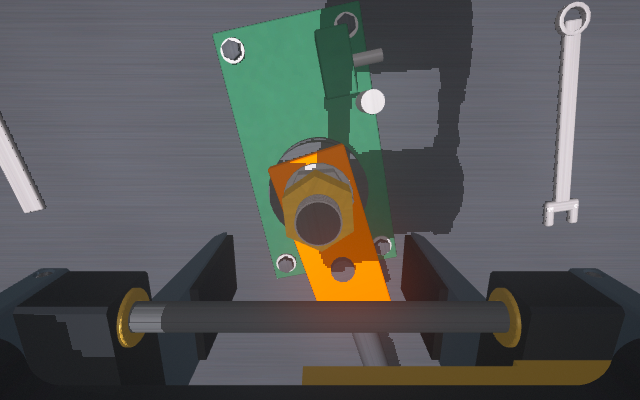

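View pics/w1.png

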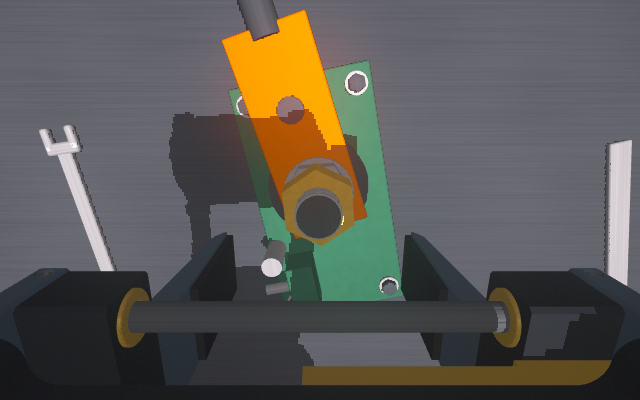

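Both wrist views show the pin top near (319,220) and (319,215). The hexagon's flats face left and right, so they nearly line up with the jaws. I'll zoom in to measure the corners.

Run:
```python
from h import *
o=[]
for k in (0,1):
    im=cv2.imread(f"pics/w{k}.png")[150:260,270:370]
    big=cv2.resize(im,None,fx=4,fy=4,interpolation=cv2.INTER_CUBIC);big=cv2.convertScaleAbs(big,alpha=1.5)
    for i in range(0,100,10): cv2.putText(big,str(270+i),(4*i,8),0,.3,(255,255,255));cv2.line(big,(4*i,10),(4*i,14),(255,255,255))
    for i in range(0,110,10): cv2.putText(big,str(150+i),(0,4*i+4),0,.3,(255,255,255))
    o.append(big)
cv2.imwrite("pics/crop.png",np.hstack(o))
```

```text
(no output)
```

View pics/crop.png

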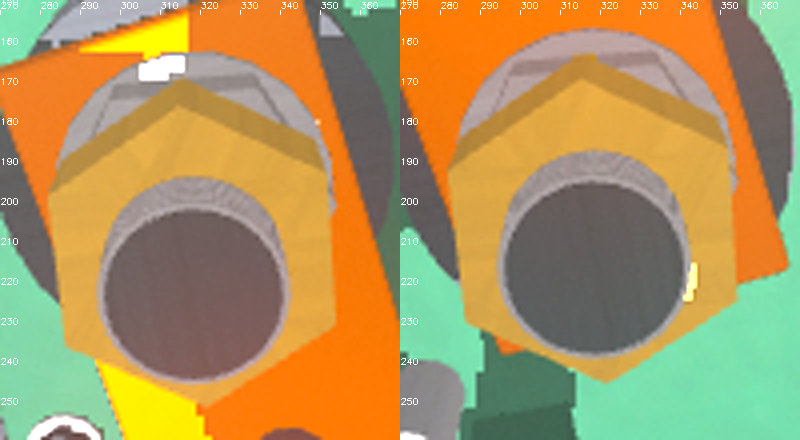

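The crop gives six top-face corners in each view, and the pin circle centred at about (318.5,223.8) and (318.6,217.0). Now I'll convert these to positions and angles.

Run:
```python
from h import *
C=[[(315.5,176.25),(352,193),(353.75,230.75),(320.75,251.5),(286.5,236.75),(282,199.75)],
[(316.25,169.25),(352,187.5),(354.5,224.25),(321.5,245.75),(286.5,230.75),(282.25,193.25)]]
P=[(318.5,223.75),(318.6,217.)]
for k in(0,1):
    d=np.load(f"w{k}.npz");cal=dict(intrinsics=d["K"],cam_to_world=d["T"])
    print("pin",ray(cal,P[k],.156))
    for z in(.134,.136,.138):
        c=np.array([ray(cal,u,z) for u in C[k]]);m=c.mean(0);v=c-m
        a=np.degrees(np.arctan2(v[:,1],v[:,0]))
        off=np.degrees(np.angle(np.exp(6j*np.radians(a)).mean()))/6  # corners mod 60
        print(z,m,"r",np.hypot(*v.T).mean(),"corner",off,"flat",off+30)
```

```text
pin [0.5633 0.0967]
0.134 [0.564  0.0966] r 0.031901082755687225 corner 4.898568735910381 flat 34.89856873591038
0.136 [0.5634 0.0966] r 0.03165823158131314 corner 4.898568735910344 flat 34.898568735910345
0.138 [0.5627 0.0966] r 0.03141538040693903 corner 4.898568735910335 flat 34.89856873591034
pin [0.5627 0.0958]
0.134 [0.5619 0.0956] r 0.031858053339574685 corner 4.804563925241662 flat 34.80456392524166
0.136 [0.5625 0.0956] r 0.031615535929299936 corner 4.804563925241681 flat 34.80456392524168
0.138 [0.5631 0.0956] r 0.031373018519025186 corner 4.804563925241635 flat 34.80456392524164
```

```bash
cat >> h.py <<'E'
AX=np.array([.5630,.0962])
def go(xy,z,yaw):
    j=arm.solve_ik([*xy,z],R(yaw)); arm.move_joints(j)
def rd(n=6,wait=.12):
    arm.sleep(wait);F=[];M=[]
    for _ in range(n): F.append(arm.current_force());M.append(arm.current_torque());arm.sleep(.01)
    return np.mean(F,0),np.mean(M,0)
E
python3 - <<'E'
from h import *
arm.move_to([*AX,.19],R(154.85));print(arm.current_joint_positions())
arm.move_l([*AX,.1105],feed=.08)
print(rd(),arm.current_t())
arm.grip(.05)
print(rd(),arm.current_width(),arm.current_ee_pos(),arm.current_t())
E
```

```text
[   3.7076   25.3683   86.6059   -0.0001   68.0232 -151.1254]
(array([-0.0516, -0.1897,  0.5056]), array([ 0.0705,  0.0813, -0.0277])) 10.3667
(array([-7.2706,  5.2725,  6.1488]), array([ 1.1094,  1.5951, -0.0829])) 0.05489411352336462 [0.5615 0.0968 0.1104] 11.175
```

```bash
sed -i 's/^AX=.*/AX=np.array([.5615,.0968])/' h.py
python3 - <<'E'
from h import *
arm.move_l([*AX,.1105],R(154.85),feed=.02)
print(*rd(),arm.current_ee_pos(),arm.current_t())
for y in (150,140,125,110):
    go(AX,.1105-.004*(154.85-y)/360,y)
    F,M=rd();r=arm.current_tool_rot()
    print(y,np.degrees(np.arctan2(r[1,1],r[0,1])),F,M,arm.current_ee_pos(),arm.current_width(),arm.current_t())
E
```

```text
[ 0.9866  1.32   -3.1169] [ 0.3895  0.2571 -0.0603] [0.5615 0.0968 0.1104] 11.5917
150 150.10548382879873 [ 1.5795  1.5477 -5.7963] [ 0.4729  0.1076 -0.0718] [0.5615 0.0968 0.1103] 0.05466900306024172 12.0083
140 140.19636943827038 [ 3.0298  0.9007 -8.3537] [ 0.5488 -0.134   0.0713] [0.5615 0.0968 0.1102] 0.0551375414372993 12.4667
125 125.20424611129478 [  4.6934   0.5848 -12.224 ] [ 0.506  -0.4918  0.131 ] [0.5616 0.0968 0.1101] 0.05462139299893765 13.0
110 110.37685776306529 [  5.0769  -0.4902 -13.3658] [ 0.349  -0.6886 -0.1463] [0.5616 0.0967 0.1099] 0.05461145033082396 13.5333
```

Run:
```python
from h import *
z=.1105-.004*44.85/360
arm.move_l([*AX,z-.0005],R(110),feed=.02)
print(*rd(),arm.current_ee_pos(),arm.current_t())
arm.sleep(.3);print(*rd())
c=arm.get_calibration("wrist");im=arm.snapshot("wrist");cv2.imwrite("pics/g1.png",im[120:320,180:460,::-1])
for y in (104,):
    go(AX,z-.0005-.004*(110-y)/360,y)
    F,M=rd();r=arm.current_tool_rot()
    print(y,np.degrees(np.arctan2(r[1,1],r[0,1])),F,M,arm.current_ee_pos(),arm.current_width(),arm.current_t())
```

```text
[ 0.6419 -2.1567  3.176 ] [0.0969 0.0927 0.1465] [0.5617 0.0967 0.1099] 13.95
[ 0.332  -2.741   6.2391] [0.0342 0.24   0.1572]
104 104.01660522572513 [ 0.1077 -2.8853  6.1384] [-0.0481  0.1711 -0.1466] [0.5617 0.0967 0.1098] 0.05475515983983561 14.8833
```

View pics/g1.png

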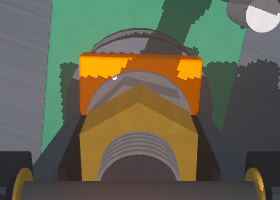

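The wrist crop shows the nut held squarely between the pads and turning with them, with the pin centred. I'll carry on turning and watch for contact.

```bash
cat >> h.py <<'E'
def step(y,z0,wait=.1):
    z=z0-.004*(154.85-y)/360
    go(AX,z,y);F,M=rd(wait=wait);r=arm.current_tool_rot()
    print(y,round(np.degrees(np.arctan2(r[1,1],r[0,1])),2),F,M,arm.current_ee_pos(),round(arm.current_t(),2),flush=True)
    return F,M
E
python3 - <<'E'
from h import *
for y in (80,50,20,-10,-40,-50,-60,-70,-80):
    F,M=step(y,.1102)
    if abs(M[2])>.25 or np.linalg.norm(F)>35: break
E
```

```text
80 80.24 [ 1.446  -5.2665  3.3922] [-0.4764 -0.2068 -0.1474] [0.5617 0.0966 0.1095] 15.53
50 50.24 [ 0.5279 -6.5812  3.7248] [-0.8155 -0.2967 -0.1391] [0.5616 0.0964 0.1092] 16.27
20 20.25 [-0.2294 -6.9751  4.5371] [-1.1336 -0.2957 -0.1457] [0.5615 0.0964 0.1089] 17.0
-10 -9.75 [-1.2208 -7.3419  5.4257] [-1.3929 -0.1558 -0.1668] [0.5614 0.0963 0.1085] 17.73
-40 -39.74 [-2.0823 -6.9079  5.9168] [-1.4929  0.0669 -0.1542] [0.5613 0.0963 0.1082] 18.47
-50 -49.75 [-2.1405 -6.4057  6.1953] [-1.4983  0.1556 -0.1718] [0.5612 0.0963 0.1081] 18.91
-60 -59.74 [-2.2333 -5.8035  6.3275] [-1.4913  0.2297 -0.1596] [0.5611 0.0964 0.108 ] 19.35
-70 -69.74 [-2.4534 -5.5367  6.7147] [-1.4301  0.3063 -0.1498] [0.5611 0.0964 0.1079] 19.79
-80 -79.74 [-2.4938 -4.5836  6.644 ] [-1.3885  0.4003 -0.1607] [0.5611 0.0965 0.1077] 20.23
```

```bash
sed -i 's/^AX=.*/AX=np.array([.5610,.0960])/' h.py
python3 - <<'E'
from h import *
for y in range(-87,-149,-7):
    if y==-143:y=-145.15
    F,M=step(y,.1100)
    if abs(M[2]+.155)>.09 or np.linalg.norm(F)>35: break
E
```

```text
-87 -86.75 [-0.6799  2.2232  7.0631] [-0.115   0.1933 -0.1484] [0.5611 0.0964 0.1077] 20.63
-94 -93.75 [-0.4135  2.7838  7.2467] [-0.071   0.2549 -0.143 ] [0.5611 0.0965 0.1076] 21.03
-101 -100.75 [-0.5196  3.1493  7.5041] [-0.04    0.3107 -0.1892] [0.561  0.0965 0.1075] 21.43
-108 -107.75 [-0.4661  3.7195  7.706 ] [-0.0656  0.4291 -0.2977] [0.5611 0.0965 0.1074] 21.83
```

The torque started climbing at about yaw -100, so the nuts have met. I'll now nip it up in roughly 0.1 rad steps.

Run:
```python
from h import *
for y in (-114,-120,-126,-132):
    F,M=step(y,.1098)
    if abs(M[2])>.62 or np.linalg.norm(F)>35: break
print(arm.current_width())
```

```text
-114 -113.76 [-1.1458  3.7535 10.5847] [ 0.0724  0.5829 -0.3636] [0.5611 0.0966 0.1073] 22.23
-120 -119.76 [-0.754   3.692  11.0646] [ 0.1138  0.6048 -0.5257] [0.5611 0.0966 0.1073] 22.63
-126 -125.77 [-1.1035  4.0632 11.6269] [ 0.1759  0.6494 -0.718 ] [0.5611 0.0967 0.1073] 23.03
0.05487374462685256
```

Run:
```python
from h import *
step(-128.9,.1098)
for _ in range(2): print(rd(12)[1][2])
```

```text
-128.9 -128.68 [-1.1429  4.502  11.6899] [ 0.2042  0.6794 -0.7614] [0.5611 0.0967 0.1072] 23.43
-0.7419482384566655
-0.7528747990143051
```

Run:
```python
from h import *
step(-131,.1098)
for _ in range(3): print(rd(12,.05)[1][2])
```

```text
-131 -130.76 [-1.2824  4.361  11.5666] [ 0.2523  0.7012 -0.4345] [0.5611 0.0967 0.1072] 24.27
-0.4455553902488694
-0.4526094530871278
-0.4390909633982369
```

The reading fell from 0.75 to 0.44 N m on a 2° step, so I'll check for slip before turning further.

Run:
```python
from h import *
im=arm.snapshot("wrist");print(arm.current_width(),rd()[1][2],arm.current_t(),arm.current_joint_positions())
cv2.imwrite("pics/g2.png",cv2.resize(im[130:330,220:420,::-1],None,fx=3,fy=3,interpolation=cv2.INTER_CUBIC))
```

```text
0.05516809100169789 -0.4446155206232804 24.9333 [  3.7366  31.0295  91.935    0.0615  56.9937 134.4645]
```

View pics/g2.png

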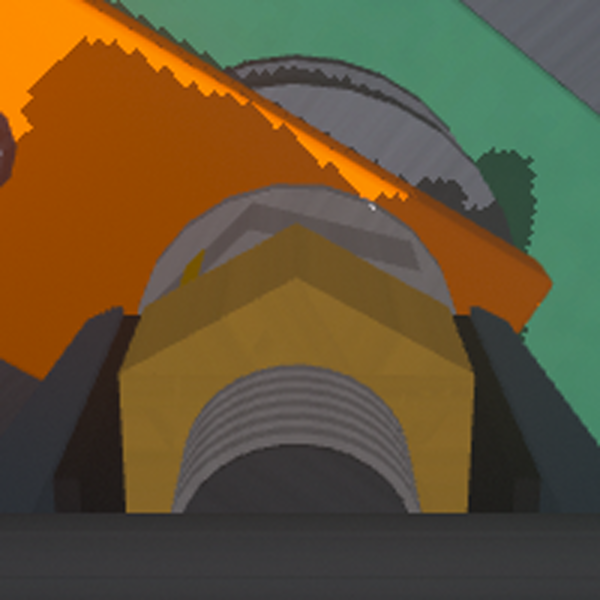

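No slip is visible: the flats sit square to the pads and the nut's corner is on the centre line at (297,225). The drop is probably stiction hysteresis after such a short step, so I'll do a small forward step and read at once.

Run:
```python
from h import *
y=-131.8
arm.move_joints(arm.solve_ik([*AX,.1098-.004*(154.85-y)/360],R(y)))
m=[]
for _ in range(20): m.append(arm.current_torque()[2]);arm.sleep(.01)
r=arm.current_tool_rot();print(np.array(m),np.degrees(np.arctan2(r[1,1],r[0,1])),arm.current_width(),arm.current_t())
```

```text
[0.3691 0.3447 0.343  0.3699 0.3224 0.3589 0.3457 0.3532 0.3977 0.3808
 0.3619 0.4052 0.4073 0.3635 0.3961 0.3939 0.318  0.332  0.3846 0.3867] -131.51768253451414 0.054601081155205546 25.35
```

Run:
```python
from h import *
for y in (-132.1,-132.4):
    arm.move_joints(arm.solve_ik([*AX,.1098-.004*(154.85-y)/360],R(y)))
    m=[]
    for _ in range(15): m.append(arm.current_torque()[2]);arm.sleep(.02)
    r=arm.current_tool_rot();print(np.mean(m[:5]),np.mean(m[-5:]),np.degrees(np.arctan2(r[1,1],r[0,1])),arm.current_t())
    if abs(np.mean(m))>.72: break
```

```text
0.7417856227779536 0.7372681139196078 -131.7958322283955 25.85
```

Run:
```python
from h import *
for y in (-132.25,-132.4,-132.55):
    arm.move_joints(arm.solve_ik([*AX,.1098-.004*(154.85-y)/360],R(y)))
    m=[]
    for _ in range(15): m.append(arm.current_torque()[2]);arm.sleep(.02)
    r=arm.current_tool_rot();print(np.mean(m[:5]),np.mean(m[-5:]),np.degrees(np.arctan2(r[1,1],r[0,1])),arm.current_t())
    if abs(np.mean(m))>.83: break
```

```text
0.8229999679170854 0.8057299540357823 -131.9434320871501 26.35
0.8406650141778407 0.8493576015201217 -132.09266039666608 26.85
```

Creeping forward, the torque levels off at about 0.82–0.85 N m, which is the running torque and inside the band. Release, back off and check.

Run:
```python
from h import *
arm.grip(.09)
F,M=rd();print(F,M,arm.current_width())
y=-132.4
arm.move_l([*AX,.225],R(y),feed=.15)
arm.move_to([.53,.096,.24],R(90))
c=arm.get_calibration("wrist");im=arm.snapshot("wrist");s=arm.snapshot("scene")
np.savez("wf.npz",im=im,K=c["intrinsics"],T=c["cam_to_world"])
u=proj(c,[*AX,.13]).astype(int);print(u,arm.current_t())
a=cv2.resize(im[max(0,u[1]-60):u[1]+60,u[0]-60:u[0]+60,::-1],(400,400),interpolation=cv2.INTER_CUBIC);print(max(0,u[1]-60),u[0]-60)
b=cv2.resize(s[150:250,300:400,::-1],(400,400),interpolation=cv2.INTER_CUBIC)
cv2.imwrite("pics/fin.png",np.hstack([a,b]))
```

```text
[ 0.0609 -0.1     0.0591] [ 0.0147  0.1724 -0.0165] 0.09028121054048416
[318 236] 32.125
176 258
```

View pics/fin.png

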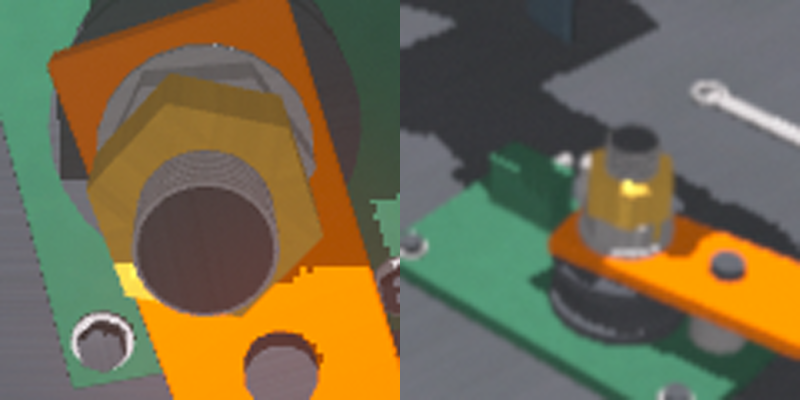

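Run:
```python
from h import *
def L(f): d=np.load(f);return dict(intrinsics=d["K"],cam_to_world=d["T"])
f,w=L("wf.npz"),L("w0.npz")
ang=lambda c,a,b,z:np.degrees(np.arctan2(*(ray(c,b,z)-ray(c,a,z))[::-1]))
c=[np.array(p)*.3+[258,176] for p in((165,103),(285,128),(322,238),(90,187))]
print("nut2 edges mod60",[ang(f,c[i],c[j],.132)%60 for i,j in((0,1),(1,2),(3,0))],"expected",(-132+90)%60)
print("nut1 before",ang(w,(298,171.5),(334.5,168.75),.103),"after",ang(f,np.array((140,72))*.3+[258,176],np.array((250,63))*.3+[258,176],.103))
print(arm.current_force(),arm.current_width())
arm.sign_off()
```

```text
nut2 edges mod60 [np.float64(17.71956504550606), np.float64(18.83600463604531), np.float64(19.21421449698701)] expected 18
nut1 before 94.44932748950225 after 94.87291250065297
[0.2781 0.5176 0.3008] 0.09013066182256282
the job is handed in; nothing more can be done
```

I ran the second nut down about 0.8 turn until it met the first, nipped it up to about 0.82–0.85 N m, let go, and handed the job in. My last clock reading was 32 s of the 72 s allowed.

**Checks after letting go:**
- **Second nut:** it stayed where I left it, with edges at 17.7–19.2° against 18° expected.
- **First nut:** its edge was at 94.4° before and 94.9° after. That 0.4° is within how well I could read the picture, so it did not turn.
- **Gripper:** open and clear, with wrist force back near zero.
- **Wrench, can and flat bar:** I never went near them, but I did not measure where they lay afterwards.

**Reading that disagreed:** near the end, resting torque jumped from −0.75 to −0.44 and then to +0.36 N m after short steps. I took this to be stiction, since the grip showed no slip. I then crept forward in small steps, and the torque levelled off at 0.74, 0.81 and 0.845 N m. My final figure comes from those.

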